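# Scan the three seals of a gift carton, stand it in the tray and close its lid

### The arm

A 6-joint arm with a two-finger parallel gripper is mounted at the origin on the work surface. World frame = base frame: x ahead of the robot, y to its left, z up, the work surface at z = 0. Lengths are in m, angles in rad, forces in N, time in s.
With the tool pointing down it reaches from about 0.4 to 0.925 m from the base axis. Payload 3.4 kg.
Tool frame: the origin (TCP) lies at the very end of the fingers, on their centre line; the grasp point (between the pads) lies 19 mm behind it (bot.hold_point_z is the distance from the TCP to the grasp point, in m); z points along the fingers, y is the line along which they close (so a half turn about z gives the same grasp; the last joint's range is limited). The gripper opens to 85 mm and grips with 20 to 120 N. Pads are 22 mm wide; open, the fingers measure 114 mm over their backs; the gripper's body (76 mm by 85 mm) begins 54 mm behind the grasp point. The pads swing forward as they close: fully open they stand 13 mm farther back than shut.
Start: joints at [1.248, 0.307, 1.506, -0, 1.328, -0.073], TCP at [0.142, 0.557, 0.231] pointing down, gripper open.
Joint ranges: [-3.12, 3.12], [-1.05, 2.28], [0.14, 2.33], [-1.42, 4.57], [0.1, 2.73], [-2.68, 2.68]. Speed limits (rad/s): [2.57, 2.57, 3.14, 3.14, 3.14, 3.14].

### API

Orientations are given as a 3x3 rotation matrix whose columns are the frame's x, y, z axes.
In Python, from workcell import bot gives the robot as it stands. The module is installed in compiled form; this text tells all that it offers.
- The arm moves only by the shell command python3 -m crank 'ROWS'. ROWS is JSON, a list of rows, each a list of 5 numbers: the shift along the tool's x, y, z in mm, then the turn about the tool's z in rad, then the gripper's target within -1 to 1 (fully open at 1, half-way at 0, shut at -1). A call has 1 to 20 rows; each row is the pose to reach, as a shift and turn from the pose commanded when the call began, along the tool's axes at that moment; what a row does not reach only later rows make up. A row lasts 1/8 s, in which the tool goes at most 62.5 mm and 10.7 degrees, less where a joint would pass 70% of its speed; a pose out of reach is approached as far as the arm can. A call with a gripper value outside its range is refused whole. The fingers move at their own pace and stop on an object; the grip force is fixed at half the most. Time passes only in rows, so rows that repeat a pose let the fingers close. It gives the time, the measured TCP pose, the force, the opening and the grip force at its end, in the units of the state.
- bot.get_obs(): the state, without advancing time (a new reading comes with each control period).
- bot.camera(name): name is "scene" or "top" or "wrist"; returns a dict with "color" (480x640x3 uint8, blue, green, red), "depth" (480x640 float32, m along the optical axis (not along the pixel's ray), 0 where there is no reading), "intrinsics" (3x3 intrinsics, pixels), "origin" and "attitude" of the camera in the world. Camera axes: x right, y up, looking along -z (the intrinsics and any distortion apply to the point x, -y, -z); pixel columns grow to the right and rows downward; lengths in m; the calibration is good to about 2 mm. A picture is of the moment at which its call begins.
- bot.sign_off(): hands the job in; it is judged then, once.
The state is a dict: "time": time; "joints": joint angles; "joint_velocities": joint speeds; "joint_efforts": joint torques, N m; "tool_pos": TCP position; "tcp_rot": TCP orientation; "ft_force": force on the tool from outside, world axes, zero at the start; "ft_torque": the same for the moment, N m; "grip_width": finger opening in m; "gripper_force": force on a finger pad.
Only numpy, scipy, OpenCV 4.12 (cv2) and the standard library are available. Lean on these libraries where they do the work, as an engineer would, in place of code of your own. Each camera call takes 0.05 s, during which the arm holds its last target. There are 200 camera calls.

### The job

Pick up the red gift carton and show its three coloured seals to the scanner one after another - pink first, then gold, then green - holding each seal still for about a second, square to the lens, centred on it and about 7 cm in front of it. Then set the carton down gently, upright in the middle of the black tray, let go, and only then press its lid fully home. Do not touch the scanner or disturb the other sweets on the counter.

Things in the scene. Friction and masses are not known exactly. Their poses are not given: they have to be found in the camera images.
- gift: Loose red square carton, 180 to 340 g, upright: 50 x 50 mm, 110 mm high, narrower lid on top. Origin: centre of its underside, z up. Round seals 28 mm across, centred 32 mm above the underside: gold on the +x side (starts facing roughly away from the robot), pink on +y, green on -y; -x is blank. Grip the plain sides under the lid, pads centred about 94 mm up. Starts left or right of the scanner.
- seal_gold (a point): Centre of the gold seal, on the carton's +x side face.
- seal_pink (a point): Centre of the pink seal, on the carton's +y side face.
- seal_green (a point): Centre of the green seal, on the carton's -y side face.
- blank_side (a point): Point on the carton's blank -x side face, across from the gold seal.
- lid (a joint): Height of the lid above fully home, in m: 0 is home (lid resting on the carton body), 0.007 to 0.011 at the start, at most 0.012. It slides along the carton's z on a white neck, does not come off, and stays where it is left; about 6 N moves it.
- lid_top (a point): Centre of the lid's top: dark brown lid with a gold cross, 36 x 36 mm, 12 mm thick. 122 mm above the carton's underside when home, more by the joint value.
- scanner: Counter scanner, fixed: grey base plate 100 x 110 x 12 mm, an aluminium post 25 mm behind the base centre, 255 mm high, and a short arm at 255 mm carrying the head towards the robot. Origin: centre of the base's underside; -x is its front (robot side).
- scanner_head: White head, 50 x 70 x 56 mm; black ring, blue lens 28 mm across. Origin: centre of the lens front, 225 mm up, 90 mm in front of the base centre. It looks along its own -x: to the robot side and 35 degrees down; y is level, z up and leaning to the robot. A seal shown square faces the lens, its face perpendicular to the head's x: so the carton is tilted 35 degrees, top towards the robot.
- tray: Black square tray, fixed, 140 x 140 mm, 12 mm high, walls 5 mm. Origin: centre of its underside.
- tray_in (a point): Centre of the tray's inner floor (about 5 mm above the counter), where the carton must stand; any yaw will do.
- round_tin: Bystander: round red tin of pralines, 90 mm across, 46 mm high; origin centre of underside.
- black_box: Bystander: flat black box of chocolates, 90 x 90 x 43 mm; origin centre of underside.
- jar: Bystander: amber glass jar with brass cap, 66 mm across, 90 mm high; origin centre of underside.

How it is judged:
By the outcome, as a careful person would: the job done as asked, in the order asked, and still so for the second after the job is handed in, with the robot touching nothing.
It also fails if it takes over 64 s, if anything falls off the work surface, if the arm or the gripper's body presses on something with over 40 N, if the wrist force passes 120 N, or if a joint passes its speed limit or range.

## Working session

There is one attempt and no reset: what is moved stays moved. The work goes in short steps, Python scripts to look and compute and a shell command to move; the robot and the scene stay as the last step left them, time stands still between calls to the robot, and variables do not carry over. Pictures are saved under pics/ and viewed, at most 10 in all, crops included, and the job is handed in when it is done.

```bash
mkdir -p pics; cat >h.py <<'E'
import numpy as np, cv2
from workcell import bot
def cast(c,uv,z):
    K=c["intrinsics"];R=np.array(c["attitude"]);o=np.array(c["origin"])
    uv=np.atleast_2d(uv).astype(float)
    d=np.c_[(uv[:,0]-K[0,2])/K[0,0],-(uv[:,1]-K[1,2])/K[1,1],-np.ones(len(uv))]@R.T
    return o+d*((z-o[2])/d[:,2])[:,None]
def cloud(c):
    K=c["intrinsics"];R=np.array(c["attitude"]);o=np.array(c["origin"]);D=c["depth"]
    v,u=np.mgrid[:480,:640]
    p=np.stack([(u-K[0,2])/K[0,0]*D,-(v-K[1,2])/K[1,1]*D,-D],-1)
    return p@R.T+o
def proj(c,p):
    K=c["intrinsics"];R=np.array(c["attitude"]);o=np.array(c["origin"])
    q=(np.atleast_2d(p)-o)@R
    return np.c_[K[0,0]*q[:,0]/-q[:,2]+K[0,2],K[1,1]*-q[:,1]/-q[:,2]+K[1,2]]
E
python3 - <<'E'
from h import *
import pickle
C={}
for n in ("scene","top"):
    c=bot.camera(n);C[n]=c;cv2.imwrite(f"pics/{n}0.png",c["color"]);print(n,c["origin"],np.round(c["attitude"],3).tolist(),np.round(c["intrinsics"],1).tolist(),{k:v for k,v in c.items() if k not in("color","depth","origin","attitude","intrinsics")})
pickle.dump(C,open("c0.pkl","wb"))
print(bot.get_obs())
E
```

```text
scene [1.32242284 0.23880627 0.76813781] [[-0.315, -0.592, 0.741], [0.949, -0.2, 0.243], [0.004, 0.78, 0.625]] [[488.3, 0.0, 309.9], [0.0, 488.3, 238.4], [0.0, 0.0, 1.0]] {}
top [ 0.38357003 -0.01568177  1.49828611] [[-0.015, 0.988, -0.155], [-1.0, -0.019, -0.022], [-0.025, 0.154, 0.988]] [[558.1, 0.0, 319.7], [0.0, 558.1, 251.1], [0.0, 0.0, 1.0]] {}
{'time': 0.1, 'joints': array([ 1.24849700e+00,  3.07468635e-01,  1.50750014e+00, -8.80124413e-06,
        1.32845400e+00, -7.34755651e-02]), 'joint_velocities': array([-0.00132698, -0.00109443, -0.00233078,  0.0012525 ,  0.00098634,
        0.00128139]), 'joint_efforts': array([ 2.55286621e-03, -4.58534503e+01, -2.52612054e+01, -1.60600580e-04,
        5.42301539e-03,  1.53404193e-05]), 'tool_pos': array([0.14141731, 0.55669593, 0.23050619]), 'tcp_rot': array([[-9.69203245e-01,  2.46261535e-01, -5.71581651e-04],
       [ 2.46262167e-01,  9.69201693e-01, -1.73858774e-03],
       [ 1.25830619e-04, -1.82580381e-03, -9.99998325e-01]]), 'ft_force': array([ 0.27929237, -0.52924414, -0.32052112]), 'ft_torque': array([ 0.01123548, -0.10889397,  0.035331  ]), 'gripper_force': 0.0, 'grip_width': 0.08508608930713579}
```

View pics/scene0.png

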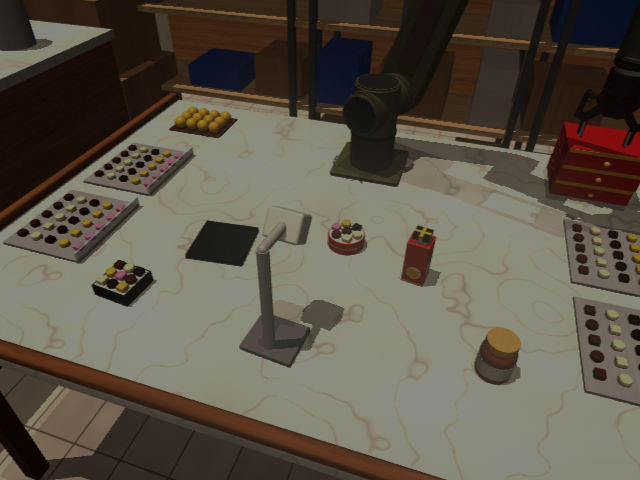

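View pics/top0.png

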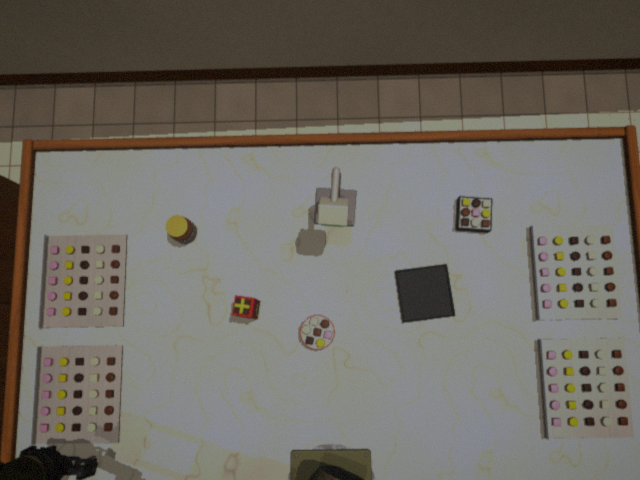

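Top view: carton lid at about (243,307), tin (317,331), scanner head (333,210) on base (335,207), tray (425,293), black box (474,213), jar (180,228). Scene view shows the gold seal facing the camera at (414,271). I'll measure these next.

```bash
python3 - <<'E'
from h import *
import pickle
C=pickle.load(open("c0.pkl","rb"));t=C["top"];s=C["scene"]
hsv=cv2.cvtColor(t["color"],cv2.COLOR_BGR2HSV);P=cloud(t)
def comp(m,box):
    M=np.zeros(m.shape,np.uint8);x0,y0,x1,y1=box;M[y0:y1,x0:x1]=m[y0:y1,x0:x1]*255
    return M
def rect(M,z,name):
    cs,_=cv2.findContours(M,cv2.RETR_EXTERNAL,cv2.CHAIN_APPROX_NONE);k=max(cs,key=cv2.contourArea)[:,0]
    w=cast(t,k,z)[:,:2].astype(np.float32);r=cv2.minAreaRect(w);print(name,np.round(r[0],4),np.round(r[1],4),round(r[2],2),"minc",np.round(cv2.minEnclosingCircle(w),4) if 0 else "")
Z=P[...,2]
print("counter z",np.median(Z[380:400,250:300]))
rect(comp(hsv[...,2]<70,(380,250,470,340)),0.012,"tray")
rect(comp(Z>0.115,(215,280,275,335)),0.131,"lid(depth)");rect(comp(Z>0.06,(215,280,275,335)),0.11,"carton")
print("lid z",np.percentile(Z[295:320,230:255],[50,90,95,99]))
rect(comp(Z>0.02,(290,305,345,360)),0.046,"tin")
rect(comp(Z>0.02,(450,190,500,240)),0.043,"bbox")
rect(comp(Z>0.06,(150,205,205,250)),0.09,"jar")
rect(comp((Z>0.008)&(Z<.02),(300,170,370,235)),0.012,"base")
M=comp(Z>0.19,(300,150,370,240));pp=P[M>0];print("head pts",len(pp),np.round(pp.min(0),3),np.round(pp.max(0),3))
# scene view of head, front face is away from camera
# seals in scene: gold
hs=cv2.cvtColor(s["color"],cv2.COLOR_BGR2HSV);Ps=cloud(s)
cv2.imwrite("pics/crop1.png",np.hstack([cv2.resize(s["color"][215:295,385:455],None,fx=5,fy=5)[:400],cv2.resize(t["color"][150:240,290:370],(400,400))])*1)
for uv in [(414,271)]: print(Ps[uv[1],uv[0]])
# carton faces: points by depth in scene view
m=(hs[...,0]<8)|(hs[...,0]>172);m&=(hs[...,1]>120);M=np.zeros(m.shape,bool);M[225:290,395:440]=m[225:290,395:440]
q=Ps[M&(Ps[...,2]>0.02)&(Ps[...,2]<0.105)];r=cv2.minAreaRect(q[:,:2].astype(np.float32));print("scene carton",len(q),r,q.min(0),q.max(0))
M=np.zeros(m.shape,bool);M[200:245,255:312]=1
q=Ps[M&(Ps[...,2]>0.19)];print("scene head",len(q),q.min(0),q.max(0))
E
```

```text
counter z -0.0008951871105504772
tray [ 0.4995 -0.2577] [0.1382 0.1407] 6.16 minc 
lid(depth) [0.4664 0.208 ] [0.0381 0.0376] 80.93 minc 
carton [0.4649 0.2066] [0.0593 0.0509] 81.94 minc 
lid z [0.10927693 0.13034374 0.13215941 1.1719086 ]
tin [0.4006 0.0269] [0.0877 0.0867] 89.15 minc 
bbox [ 0.704  -0.3933] [0.0914 0.091 ] 84.53 minc 
jar [0.6742 0.3809] [0.0685 0.0619] 33.78 minc 
base [ 0.7357 -0.0602] [0.041  0.0978] 88.74 minc 
head pts 1154 [ 0.384 -0.055  0.192] [0.775 0.017 1.498]
[0.49336723 0.20900721 0.03906344]
scene carton 587 ((0.4849775433540344, 0.21877822279930115), (0.03345146030187607, 0.06497124582529068), 31.654953002929688) [0.45369166 0.18396716 0.02009835] [0.49845189 0.23765307 0.10499611]
scene head 1545 [ 0.64112717 -0.05384347  0.21009689] [1.32242284 0.23880627 0.76813781]
```

```bash
python3 -m crank '[[0,0,-62,0,1],[0,0,-125,0,1],[0,0,-187,0,1],[0,0,-250,0,1],[0,0,-312,0,1],[0,0,-375,0,1],[0,0,-437,0,1],[0,0,-500,0,1],[0,0,-600,0,1],[0,0,-600,0,1]]'
```

```text
time: 1.35
tool_pos: [0.1311, 0.516, 0.7421]
tcp_rot: [[-0.969, 0.246, 0.009], [0.246, 0.969, 0.033], [-0.0, 0.034, -0.999]]
ft_force: [0.1, -0.3, 0.2]
grip_width: 0.0854
gripper_force: 0.0
```

Going out of reach tilts the tool outward a little. I'll see whether that tilt grows and persists.

```bash
python3 -m crank '[[0,0,-200,0,1],[0,0,-300,0,1],[0,0,-400,0,1],[0,0,-400,0,1],[0,0,-400,0,1]]'; python3 -c "
from workcell import bot
print(bot.get_obs()['joints'])"; python3 -m crank '[[0,0,0,0,1]]'
```

```text
time: 1.98
tool_pos: [0.1087, 0.4276, 0.7925]
tcp_rot: [[-0.969, 0.246, 0.015], [0.246, 0.967, 0.057], [-0.0, 0.059, -0.998]]
ft_force: [-0.0, 0.5, 0.9]
grip_width: 0.0853
gripper_force: 0.0
[ 1.22124152  0.24664456  0.14301954  0.01337575  2.6929162  -0.08845631]
time: 2.1
tool_pos: [0.1087, 0.4277, 0.7925]
tcp_rot: [[-0.969, 0.246, 0.015], [0.246, 0.967, 0.058], [-0.0, 0.06, -0.998]]
ft_force: [-0.1, 0.8, 0.8]
grip_width: 0.0853
gripper_force: 0.0
```

```bash
python3 -m crank '[[0,300,0,0,1],[0,600,0,0,1],[0,900,0,0,1],[0,900,0,0,1],[0,900,0,0,1]]'; python3 -m crank '[[0,900,0,0,1],[0,900,0,0,1],[0,900,0,0,1]]' | sed -n 1,3p;  python3 -m crank '[[0,900,0,0,1],[0,900,0,0,1]]' | sed -n 1,3p; python3 -c "
from workcell import bot
print(bot.get_obs()['joints'])"
```

```text
time: 2.72
tool_pos: [0.1625, 0.6393, 0.6727]
tcp_rot: [[-0.969, 0.245, 0.021], [0.246, 0.966, 0.082], [0.0, 0.084, -0.996]]
ft_force: [0.2, 0.2, 0.3]
grip_width: 0.0854
gripper_force: 0.0
time: 3.1
tool_pos: [0.1882, 0.7405, 0.5984]
tcp_rot: [[-0.969, 0.244, 0.029], [0.246, 0.962, 0.116], [0.0, 0.12, -0.993]]
time: 3.35
tool_pos: [0.2035, 0.8006, 0.5539]
tcp_rot: [[-0.969, 0.243, 0.039], [0.246, 0.957, 0.155], [0.0, 0.16, -0.987]]
[ 1.26680542  0.65103108  0.14376112  0.01091272  2.18676584 -0.04817246]
```

```bash
python3 - <<'E'
from h import *
import pickle
C=pickle.load(open("c0.pkl","rb"));t=C["top"];s=C["scene"];Pt=cloud(t);Ps=cloud(s)
def show(n,P,uvs):
    for u,v in uvs: print(n,(u,v),np.round(P[v,u],3))
show("chest",Ps,[(600,140),(560,180),(600,195)]);show("trayL",Pt,[(80,390),(60,360),(120,440)])
# head box: planes from scene cloud
q=Ps[200:250,255:315].reshape(-1,3);q=q[(q[:,2]>.19)&(q[:,2]<.4)&(q[:,0]<.8)];print("scene head",q.min(0),q.max(0))
q=Pt[180:240,310:365].reshape(-1,3);q=q[(q[:,2]>.19)&(q[:,2]<.4)&(q[:,0]<.8)];print("top head",len(q),q.min(0),q.max(0))
# top head top-face plane fit for sloping part
f=q[q[:,0]<0.70]
A=np.c_[f[:,:2],np.ones(len(f))];co=np.linalg.lstsq(A,f[:,2],rcond=None)[0];print("plane",co,np.degrees(np.arctan(np.hypot(*co[:2]))),"az",np.degrees(np.arctan2(co[1],co[0])),"res",(A@co-f[:,2]).std())
r=cv2.minAreaRect(f[:,:2].astype(np.float32));print("headrect",r)
# arm / post : axis
for P,n in((Ps,"s"),(Pt,"t")):
    q=P.reshape(-1,3);m=(q[:,2]>.02)&(q[:,2]<.24)&(abs(q[:,0]-.78)<.09)&(abs(q[:,1]+.03)<.06);print(n,"post",m.sum(),q[m].mean(0) if m.any() else "")
# base in scene
m=(Ps[...,2]>.006)&(Ps[...,2]<.018)&(abs(Ps[...,0]-.76)<.1)&(abs(Ps[...,1]+.03)<.1)
M=m.astype(np.uint8)*255;r=cv2.minAreaRect(Ps[m][:,:2].astype(np.float32));print("scene base",m.sum(),r)
m2=(Pt[...,2]>.006)&(Pt[...,2]<.018)&(abs(Pt[...,0]-.76)<.1)&(abs(Pt[...,1]+.03)<.1);print("top base",cv2.minAreaRect(Pt[m2][:,:2].astype(np.float32)))
hs=cv2.cvtColor(s["color"],cv2.COLOR_BGR2HSV)
big=cv2.resize(s["color"][210:295,390:450],None,fx=6,fy=6);big2=cv2.resize(t["color"][160:245,295:380],None,fx=6,fy=6)
cv2.imwrite("pics/crop2.png",cv2.convertScaleAbs(np.hstack([big,big2])[:, :800],alpha=1.8))
E
```

```text
chest (600, 140) [-0.045  0.604  0.161]
chest (560, 180) [0.001 0.536 0.049]
chest (600, 195) [0.    0.647 0.023]
trayL (80, 390) [ 0.259  0.657 -0.001]
trayL (60, 360) [0.338 0.707 0.016]
trayL (120, 440) [ 0.13   0.546 -0.003]
scene head [ 0.64112717 -0.05384347  0.21009689] [0.77360097 0.02015426 0.27862708]
top head 1010 [ 0.63565823 -0.05499429  0.19191178] [0.75685095 0.01730789 0.28080046]
plane [0.17195796 0.01308766 0.14851404] 9.784715814034854 az 4.352372033548872 res 0.008156147546684485
headrect ((0.6687747836112976, -0.018584806472063065), (0.07024525105953217, 0.06495789438486099), 87.67837524414062)
s post 1213 [ 0.7656083  -0.02098474  0.15047437]
t post 57 [ 0.74057647 -0.0269232   0.17231748]
scene base 1881 ((0.7419028282165527, -0.02362886443734169), (0.1101897731423378, 0.10365356504917145), 84.99711608886719)
top base ((0.7549450397491455, -0.027045778930187225), (0.19606910645961761, 0.1974821239709854), 4.015177249908447)
```

View pics/crop2.png

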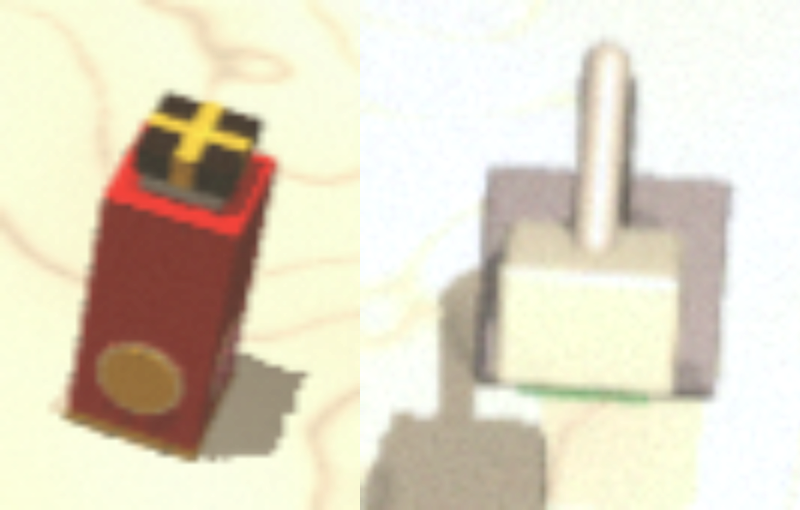

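```bash
python3 - <<'E'
from h import *
import pickle
C=pickle.load(open("c0.pkl","rb"));t=C["top"];s=C["scene"]
k=np.array([(492,168),(733,180),(715,398),(480,383)],float);uv=np.c_[295+(k[:,0]-360)/6,160+k[:,1]/6]-0.4
w=cast(t,uv,.012);print(np.round(w,4),w.mean(0))
for a,b in((0,1),(1,2),(2,3),(3,0)):
    d=w[b]-w[a];print(np.linalg.norm(d),np.degrees(np.arctan2(d[1],d[0])))
# colour-based base mask in scene (grey) 
hs=cv2.cvtColor(s["color"],cv2.COLOR_BGR2HSV);print(s["color"][345,262],t["color"][185,322])
Ps=cloud(s);m=(abs(Ps[...,2]-.012)<.006);M=np.zeros(m.shape,np.uint8);M[310:370,235:315]=(m&(s["color"].max(2)<95))[310:370,235:315]*255
cs,_=cv2.findContours(M,cv2.RETR_EXTERNAL,cv2.CHAIN_APPROX_NONE);c=max(cs,key=cv2.contourArea)[:,0];wc=cast(s,c,.012)[:,:2].astype(np.float32);print(cv2.minAreaRect(wc))
# carton: gold seal in scene
m=cv2.inRange(hs,(12,70,60),(35,255,255));N=np.zeros_like(m);N[260:285,400:432]=m[260:285,400:432]
# exclude gold base stripe: take the largest comp
n,l,st,ce=cv2.connectedComponentsWithStats(N);print(st,ce)
# carton bottom & top edges in top: lid corners
ht=cv2.cvtColor(t["color"],cv2.COLOR_BGR2HSV)
red=cv2.inRange(ht,(0,120,100),(8,255,255))|cv2.inRange(ht,(172,120,100),(180,255,255));Q=np.zeros_like(red);Q[285:330,220:270]=red[285:330,220:270]
Pt=cloud(t)
f=(np.abs(Pt[...,2]-.11)<.006);Q2=((Q>0)&f);p=Pt[Q2];print("carton top red",len(p),cv2.minAreaRect(p[:,:2].astype(np.float32)))
cv2.imwrite("pics/crop3.png",cv2.convertScaleAbs(cv2.resize(t["color"][285:330,220:270],None,fx=12,fy=12,interpolation=cv2.INTER_CUBIC),alpha=1.5))
E
```

```text
[[ 0.7932  0.0233  0.012 ]
 [ 0.7851 -0.0867  0.012 ]
 [ 0.6839 -0.076   0.012 ]
 [ 0.6929  0.0302  0.012 ]] [ 0.7387705  -0.02731013  0.012     ]
0.11025024036361078 -94.1962073715413
0.10180361592441915 173.9637380742914
0.106516528116832 85.11216195935037
0.10046647872697564 -3.92667782945225
[59 62 67] [146 142 140]
((0.744508683681488, -0.02238066866993904), (0.10996327549219131, 0.10313983261585236), 84.63693237304688)
[[     0      0    640    480 307016]
 [   403    263      1      3      3]
 [   429    263      1      1      1]
 [   406    267     14     12    129]
 [   426    269      1      1      1]
 [   402    271      1      1      1]
 [   428    273      1      1      1]
 [   401    274      1      1      1]
 [   423    275      5     10     12]
 [   400    278     20      7     35]] [[319.44404852 239.47901087]
 [403.         264.        ]
 [429.         263.        ]
 [412.78294574 272.58914729]
 [426.         269.        ]
 [402.         271.        ]
 [428.         273.        ]
 [401.         274.        ]
 [424.83333333 279.5       ]
 [409.25714286 281.48571429]]
carton top red 143 ((0.46588656306266785, 0.2093222588300705), (0.049828384071588516, 0.0491337776184082), 80.48131561279297)
```

View pics/crop3.png

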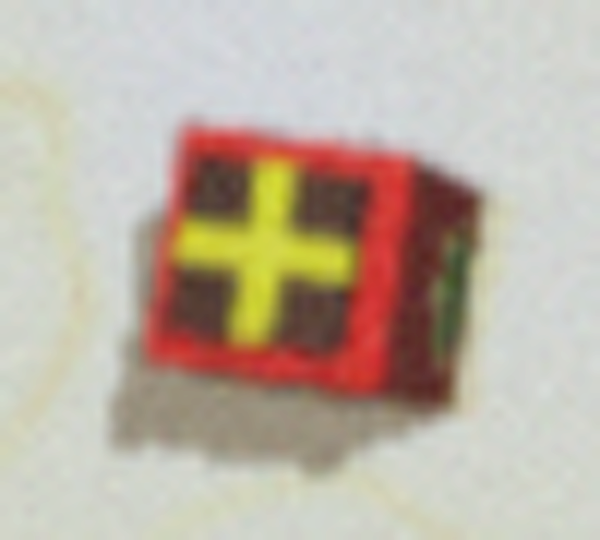

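Carton is at about (0.4655, 0.208) with yaw -9.3°. The scanner base is at (0.741, -0.0255) with yaw -5°, which puts the lens at about (0.651, -0.018, 0.225). Next I'll check that the tilt can be undone at the inner reach limit.

```bash
python3 -m crank '[[0,-58,25,0,1],[0,-115,50,0,1],[0,-173,75,0,1],[0,-230,100,0,1],[0,-288,125,0,1],[0,-345,150,0,1],[0,-403,175,0,1],[0,-460,200,0,1],[0,-518,220,0,1]]'| sed -n 1,3p;python3 -c "
from workcell import bot
print(bot.get_obs()['joints'])"
```

```text
time: 4.47
tool_pos: [0.0916, 0.3608, 0.2693]
tcp_rot: [[-0.969, 0.243, 0.039], [0.246, 0.957, 0.154], [0.0, 0.159, -0.987]]
[ 1.18684446 -0.11117961  1.90571141  0.02322903  1.18858319 -0.14234965]
```

```bash
python3 -m crank '[[0,-60,10,0,1],[0,-120,20,0,1]]'| sed -n 1,3p;python3 -c "
from workcell import bot
print(bot.get_obs()['joints'])";python3 -m crank '[[0,-60,10,0,1],[0,-120,20,0,1]]'| sed -n 1,3p;python3 -c "
from workcell import bot
print(bot.get_obs()['joints'])"
```

```text
time: 4.72
tool_pos: [0.0631, 0.249, 0.2308]
tcp_rot: [[-0.969, 0.242, 0.039], [0.245, 0.957, 0.154], [0.0, 0.159, -0.987]]
[ 1.1074812  -0.28083654  2.12091128  0.03731567  1.1457296  -0.22805296]
time: 4.97
tool_pos: [0.0343, 0.1377, 0.1922]
tcp_rot: [[-0.971, 0.236, 0.039], [0.239, 0.959, 0.155], [-0.001, 0.159, -0.987]]
[ 0.7942343  -0.49959685  2.29957933  0.08616318  1.20428327 -0.56030676]
```

```bash
cat >kin.py <<'E'
import numpy as np
from scipy.optimize import least_squares
D=[([1.2485,.30747,1.5075,0,1.32845,-.0735],[.14142,.5567,.23051]),
([1.22124,.24664,.14302,.0134,2.6929,-.0885],[.1087,.4277,.7925]),
([1.2668,.65103,.14376,.0109,2.18677,-.0482],[.2035,.8006,.5539]),
([1.18684,-.11118,1.90571,.0232,1.18858,-.1423],[.0916,.3608,.2693]),
([1.10748,-.28084,2.12091,.0373,1.14573,-.228],[.0631,.249,.2308]),
([.79423,-.4996,2.29958,.0862,1.20428,-.5603],[.0343,.1377,.1922])]
Rz=lambda a:np.array([[np.cos(a),-np.sin(a),0],[np.sin(a),np.cos(a),0],[0,0,1]])
Ry=lambda a:np.array([[np.cos(a),0,np.sin(a)],[0,1,0],[-np.sin(a),0,np.cos(a)]])
def fk(q,p):
    r0,zs,a,b,L,off,c,c2=p   # links along local z at zero angle
    T=Rz(q[0]);x=T@[r0,off,zs];T=T@Ry(q[1]);x=x+T@[0,0,a];T=T@Ry(q[2]);x=x+T@[c,0,b]
    T=T@Rz(q[3]);T=T@Ry(q[4]);x=x+T@[c2,0,L];T=T@Rz(q[5])
    return x,T
f=lambda p:np.concatenate([fk(np.array(q),p)[0]-x for q,x in D])
if __name__=="__main__":
    s=least_squares(f,[0,.3,.4,.4,.25,.04,0,0]);print(np.round(s.x,4),np.round(f(s.x)*1000,1))
    for i in (0,2,5): print(np.round(fk(np.array(D[i][0]),s.x)[1],3).tolist())
E
python3 kin.py; python3 -c "
from workcell import bot
print(bot.get_obs()['joints'],bot.get_obs()['ft_force'])"
```

```text
[1.000e-04 1.922e-01 6.465e-01 4.166e-01 3.711e-01 4.220e-02 1.093e-01
 1.000e-04] [-0. -0. -0. -0.  0.  0. -0.  0. -0.  0. -0.  0.  0.  0. -0. -0. -0.  0.]
[[-0.246, -0.969, -0.001], [-0.969, 0.246, -0.002], [0.002, 0.0, -1.0]]
[[-0.243, -0.969, 0.039], [-0.957, 0.246, 0.155], [-0.16, 0.0, -0.987]]
[[-0.236, -0.971, 0.039], [-0.959, 0.239, 0.155], [-0.159, -0.001, -0.987]]
[ 0.7942343  -0.49959685  2.29957933  0.08616318  1.20428327 -0.56030676] [ 2.31924613 -1.57764515  0.69169304]
```

```bash
cat >j.py <<'E'
from workcell import bot
import numpy as np
o=bot.get_obs();R=o['tcp_rot'];z=R[:,2];p=o['tool_pos'];f=np.linalg.norm(o['ft_force'])
print('t',round(o['time'],2),'p',np.round(p,4),'r',round(float(np.hypot(*p[:2])),3),'tilt',round(float(np.degrees(np.arccos(-z[2]))),2),'tiltaz',round(float(np.degrees(np.arctan2(z[1],z[0]))),1),'yaz',round(float(np.degrees(np.arctan2(R[1,1],R[0,1]))),1),'q',np.round(o['joints'],3),'F',round(float(f),1),'w',round(o['grip_width'],4),round(o['gripper_force'],1))
E
python3 -m crank '[[0,60,10,0,1],[0,120,50,0,1],[0,160,90,0,1],[0,180,130,0,1],[0,180,144,0,1]]'>/dev/null;python3 j.py
python3 -m crank '[[0,-60,10,0,1],[0,-100,10,0,1]]'>/dev/null;python3 j.py
python3 -m crank '[[0,-60,0,0,1],[0,-100,0,0,1]]'>/dev/null;python3 j.py
```

```text
t 5.6 p [0.0858 0.3359 0.0777] r 0.347 tilt 9.11 tiltaz 75.8 yaz 75.7 q [ 1.173  0.15   2.283  0.045  0.552 -0.185] F 1.0 w 0.0857 0.0
t 5.85 p [0.0704 0.277  0.0955] r 0.286 tilt 6.67 tiltaz 76.1 yaz 75.7 q [ 1.146  0.039  2.327  0.034  0.661 -0.202] F 1.7 w 0.0856 0.0
t 6.1 p [0.0543 0.2139 0.1349] r 0.221 tilt 5.06 tiltaz 75.9 yaz 75.8 q [ 1.095 -0.152  2.327  0.026  0.88  -0.243] F 1.5 w 0.0854 0.0
```

```bash

python3 -m crank '[[0,-40,80,0,1],[0,-80,160,0,1]]'>/dev/null;python3 j.py
python3 -m crank '[[0,-40,80,0,1],[0,-80,160,0,1]]'>/dev/null;python3 j.py
```

```text
t 6.35 p [0.0592 0.232  0.1132] r 0.239 tilt 3.09 tiltaz 75.3 yaz 75.7 q [ 1.128 -0.046  2.326  0.014  0.809 -0.203] F 1.1 w 0.0857 0.0
t 6.6 p [0.0636 0.2502 0.082 ] r 0.258 tilt 0.5 tiltaz 78.6 yaz 75.8 q [ 1.155  0.085  2.326  0.003  0.722 -0.17 ] F 0.5 w 0.0852 0.0
```

```bash

python3 -m crank '[[0,0,-50,0,1],[-10,5,-105,0.15,1],[-50,10,-125,0.33,1],[-110,18,-125,0.51,1],[-170,26,-125,0.69,1],[-230,34,-125,0.87,1],[-290,42,-125,1.05,1],[-350,50,-125,1.23,1],[-400,58,-125,1.41,1],[-400,58,-125,1.484,1],[-400,58,-125,1.484,1]]'>/dev/null;python3 j.py
python3 - <<'E'
from h import *
for n in("wrist","top"):
    c=bot.camera(n);cv2.imwrite(f"pics/{n}1.png",cv2.convertScaleAbs(c["color"],alpha=1.5))
    if n=="wrist": import pickle;pickle.dump(c,open("w1.pkl","wb"))
E
```

```text
t 7.97 p [0.4654 0.2056 0.2066] r 0.509 tilt 0.55 tiltaz 98.1 yaz -9.3 q [0.326 0.235 1.679 0.01  1.225 0.484] F 1.1 w 0.0853 0.0
```

View pics/wrist1.png

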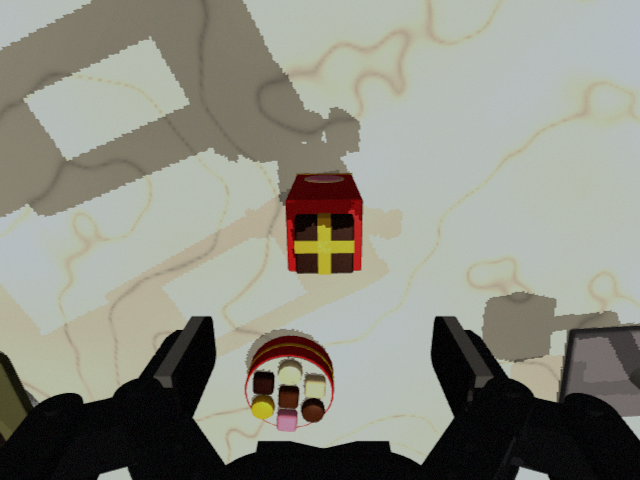

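Wrist view: the lid cross is at (324,247), aligned with the fingers, and the pink side faces up in the image. I'll cast it to refine the position.

```bash
python3 - <<'E'
from h import *
import pickle
c=pickle.load(open("w1.pkl","rb"));h=cv2.cvtColor(c["color"],cv2.COLOR_BGR2HSV)
M=np.zeros((480,640),np.uint8);M[205:280,290:360]=cv2.inRange(h,(20,120,80),(35,255,255))[205:280,290:360]
ys,xs=np.nonzero(M);P=cloud(c);z=np.median(P[ys,xs,2]);print(z,len(xs))
w=cast(c,np.c_[xs,ys],z)[:,:2];print(w.mean(0),cv2.minAreaRect(w.astype(np.float32)))
red=(((h[...,0]<8)|(h[...,0]>172))&(h[...,1]>120)&(abs(P[...,2]-.11)<.004));red[:200]=0;red[285:]=0
q=P[red];print(len(q),cv2.minAreaRect(q[:,:2].astype(np.float32)))
E
```

```text
0.12987758268294405 1216
[0.46751741 0.20966319] ((0.4677713215351105, 0.21082323789596558), (0.03090657852590084, 0.03043748065829277), 35.82561492919922)
1888 ((0.46791815757751465, 0.21069835126399994), (0.04906538873910904, 0.04965827986598015), 80.80818939208984)
```

```bash

python3 -m crank '[[3,1,0,0,1],[3,1,50,0,1],[3,1,95,0,1],[3,1,120,0,1],[3,1,131,0,1],[3,1,131,0,1],[3,1,131,0,-1],[3,1,131,0,-1],[3,1,131,0,-1],[3,1,131,0,-1],[3,1,131,0,-1]]'>/dev/null;python3 j.py
```

```text
t 9.45 p [0.4675 0.2103 0.0794] r 0.513 tilt 0.73 tiltaz 68.1 yaz -9.3 q [0.333 0.387 1.84  0.012 0.907 0.488] F 6.1 w 0.0492 62.0
```

```bash

python3 -m crank '[[0,0,-15,0,-1],[0,0,-60,0,-1],[0,0,-120,0,-1],[0,0,-180,0,-1],[-20,25,-235,0,-1],[-46,62,-270,0,-1],[-76,103,-300,0,-1],[-106,145,-330,0,-1],[-136,186,-360,0,-1],[-166,227,-395,0,-1],[-196,268,-430,0,-1],[-227,310,-470,0,-1],[-227,310,-489,0,-1]]'>/dev/null;python3 j.py
python3 -m crank '[[0,200,-200,0,-1]]'>/dev/null;python3 j.py
python3 -m crank '[[0,200,-200,0,-1]]'>/dev/null;python3 j.py
python3 -m crank '[[0,200,-200,0,-1]]'>/dev/null;python3 j.py
```

```text
t 11.07 p [ 0.7365 -0.0728  0.5638] r 0.74 tilt 0.59 tiltaz 80.9 yaz -9.5 q [-0.161  0.592  0.224  0.014  2.326  0.015] F 2.9 w 0.0494 63.9
t 11.2 p [ 0.7477 -0.0748  0.5773] r 0.751 tilt 1.98 tiltaz 13.1 yaz -9.4 q [-0.162  0.614  0.143  0.019  2.353  0.014] F 33.5 w 0.049 65.7
t 11.32 p [ 0.7553 -0.078   0.5823] r 0.759 tilt 3.92 tiltaz 4.0 yaz -9.4 q [-0.166  0.607  0.146  0.022  2.322  0.012] F 3.6 w 0.0492 65.7
t 11.45 p [ 0.7605 -0.081   0.5951] r 0.765 tilt 6.51 tiltaz -0.1 yaz -9.4 q [-0.171  0.592  0.144  0.025  2.293  0.01 ] F 2.7 w 0.0489 65.7
```

```bash

python3 -m crank '[[8,200,-160,0,-1]]'>/dev/null;python3 -m crank '[[8,200,-150,0,-1]]'>/dev/null;python3 j.py
python3 -m crank '[[8,200,-140,0,-1]]'>/dev/null;python3 -m crank '[[8,200,-130,0,-1]]'>/dev/null;python3 j.py
python3 -m crank '[[8,200,-120,0,-1]]'>/dev/null;python3 -m crank '[[8,200,-100,0,-1]]'>/dev/null;python3 j.py
```

```text
t 11.7 p [ 0.7797 -0.0848  0.6095] r 0.784 tilt 11.19 tiltaz -2.5 yaz -9.5 q [-0.174  0.579  0.143  0.032  2.225  0.01 ] F 2.8 w 0.0494 65.7
t 11.95 p [ 0.8007 -0.0891  0.6231] r 0.806 tilt 15.77 tiltaz -3.5 yaz -9.6 q [-0.178  0.569  0.144  0.038  2.155  0.011] F 2.9 w 0.0493 65.7
t 12.2 p [ 0.8237 -0.0937  0.6386] r 0.829 tilt 20.61 tiltaz -4.2 yaz -9.8 q [-0.181  0.561  0.144  0.044  2.078  0.011] F 3.4 w 0.0491 65.7
```

```bash

python3 -m crank '[[10,200,-90,0,-1]]'>/dev/null;python3 -m crank '[[10,200,-80,0,-1]]'>/dev/null;python3 j.py
python3 -m crank '[[10,200,-70,0,-1]]'>/dev/null;python3 -m crank '[[10,200,-60,0,-1]]'>/dev/null;python3 -m crank '[[10,200,-50,0,-1]]'>/dev/null;python3 j.py
```

```text
t 12.45 p [ 0.8499 -0.0973  0.6535] r 0.855 tilt 25.52 tiltaz -4.6 yaz -10.0 q [-0.182  0.558  0.144  0.048  1.996  0.012] F 2.8 w 0.0488 65.7
t 12.82 p [ 0.8913 -0.1028  0.6783] r 0.897 tilt 33.09 tiltaz -5.0 yaz -10.4 q [-0.184  0.556  0.144  0.055  1.865  0.013] F 2.5 w 0.0493 65.7
```

```bash
python3 -m crank '[[3,50,-12,0,-1]]'>/dev/null;python3 j.py
cat >tgt.py <<'E'
# shift in tool axes from the current pose to show face (world goal: lens, scanner yaw), given tcp->seal distance along tool z
from workcell import bot
import numpy as np,sys
L=np.array([.651,-.018,.225]);yaw=np.radians(-5.0);face=sys.argv[1];s=.0474
o=bot.get_obs();R=np.array(o['tcp_rot']);p=np.array(o['tool_pos'])
h=np.array([np.cos(yaw),np.sin(yaw),0]);n=h*np.cos(np.radians(35))+np.array([0,0,np.sin(np.radians(35))])
# carton axes in tool: x_c=tool y, y_c=tool x, z_c=-tool z
f={'gold':R[:,1],'pink':R[:,0],'green':-R[:,0]}[face]
ang=np.arctan2(np.dot(np.cross(f,n),R[:,2]),np.dot(f,n)-np.dot(f,R[:,2])*np.dot(n,R[:,2]))
z=R[:,2];nf=n-z*np.dot(n,z);nf/=np.linalg.norm(nf)
T=L-.07*n-.025*nf-s*z
print('turn',round(ang,3),'shift mm',np.round(R.T@(T-p)*1000,1),'T',np.round(T,4),'off-square deg',round(float(np.degrees(np.arccos(np.dot(nf,n)))),2))
for dx in(-.12,): # standoff point 120 mm back and 60 mm up
    W=T+h*dx+np.array([0,0,.06]);print('standoff shift',np.round(R.T@(W-p)*1000,1))
E
python3 tgt.py pink
```

```text
t 12.95 p [ 0.9019 -0.1038  0.6863] r 0.908 tilt 35.17 tiltaz -5.1 yaz -10.5 q [-0.183  0.556  0.145  0.056  1.829  0.014] F 3.0 w 0.0492 65.7
turn 1.492 shift mm [  18.9 -574.4  181.2] T [ 0.5463 -0.0088  0.2092] off-square deg 0.17
standoff shift [  13.8 -637.7   63. ]
```

```bash
python3 -m crank '[[0,-40,0,0.1,-1],[2,-95,0,0.25,-1],[4,-155,0,0.4,-1],[5,-215,0,0.55,-1],[6,-275,0,0.7,-1],[8,-335,0,0.85,-1],[9,-395,0,1.0,-1],[10,-455,0,1.15,-1],[12,-515,0,1.3,-1],[13,-570,15,1.4,-1],[14,-610,40,1.47,-1],[14,-638,63,1.492,-1],[14,-638,63,1.492,-1]]'>/dev/null;python3 j.py;python3 tgt.py pink
```

```text
t 14.57 p [0.4217 0.0026 0.2661] r 0.422 tilt 34.7 tiltaz -5.1 yaz -95.0 q [-0.1   -0.22   2.159  0.012  0.597  1.549] F 3.5 w 0.049 65.7
turn 0.001 shift mm [ 70.9   0.5 117.8] T [ 0.5465 -0.0088  0.2096] off-square deg 0.3
standoff shift [6.4 0.5 0.2]
```

```bash
python3 - <<'E'
from h import *
import pickle
c=bot.camera("wrist");pickle.dump(c,open("w2.pkl","wb"));cv2.imwrite("pics/w2.png",cv2.convertScaleAbs(c["color"],alpha=1.5))
print(proj(c,[[.651,-.018,.225]]),c["origin"])
E
```

```text
[[323.89119773 -16.33991185]] [0.41128426 0.00388883 0.43069635]
```

View pics/w2.png

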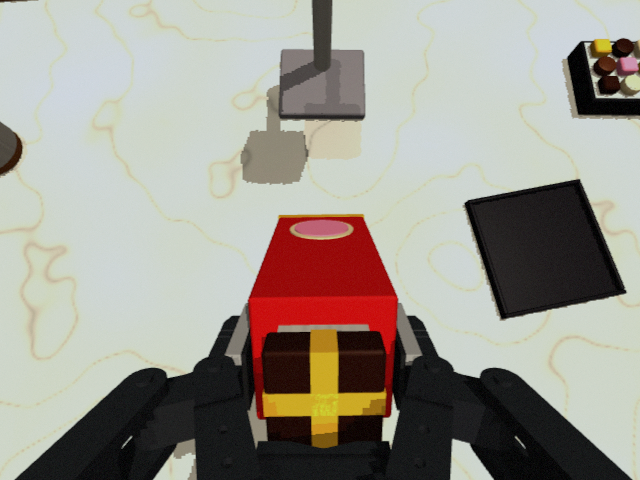

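Wrist view: carton square in the grip, pink seal at (322,229), scanner base at (280–365, 50–118), tray at (545,250). I'll refine the base, seal and tray positions from it.

```bash
python3 - <<'E'
from h import *
import pickle
c=pickle.load(open("w2.pkl","rb"));im=c["color"];h=cv2.cvtColor(im,cv2.COLOR_BGR2HSV);P=cloud(c)
print("base z",np.median(P[70:110,335:360,2]))
m=np.zeros((480,640),np.uint8);m[40:125,270:375]=((P[...,2]>.007))[40:125,270:375]*255
cs,_=cv2.findContours(m,cv2.RETR_EXTERNAL,cv2.CHAIN_APPROX_NONE);k=max(cs,key=cv2.contourArea)[:,0]
# exclude post columns at top
k=k[~((abs(k[:,0]-322)<16)&(k[:,1]<75))];w=cast(c,k,.012)[:,:2].astype(np.float32);print("base",cv2.minAreaRect(w))
m=np.zeros((480,640),np.uint8);m[215:245,285:360]=cv2.inRange(h,(140,40,60),(175,190,255))[215:245,285:360]
n,l,st,ce=cv2.connectedComponentsWithStats(m);i=1+st[1:,4].argmax();print("pink",st[i],ce[i],P[l==i].mean(0))
m=((im.max(2)<70)*255).astype(np.uint8);m[:170]=0;m[330:]=0;m[:,:455]=0
cs,_=cv2.findContours(m,cv2.RETR_EXTERNAL,cv2.CHAIN_APPROX_NONE);k=max(cs,key=cv2.contourArea)[:,0];print("tray",cv2.minAreaRect(cast(c,k,.012)[:,:2].astype(np.float32)))
o=bot.get_obs();R=o["tcp_rot"];p=o["tool_pos"];print("pred seal",p+.0474*R[:,2]+.025*R[:,0])
q=P[l==i].mean(0)-p;print("seal in tool mm",R.T@q*1000)
E
```

```text
base z 0.011260181216079218
base ((0.7378677725791931, -0.024610217660665512), (0.10994832962751389, 0.10195299983024597), 84.23007202148438)
pink [295 220  53  16 637] [321.05494505 227.6577708 ] [ 0.47025561 -0.00059336  0.24340991]
tray ((0.5003910064697266, -0.25423574447631836), (0.1396472007036209, 0.14438481628894806), 6.365101337432861)
pred seal [ 0.47247708 -0.00200067  0.24502894]
seal in tool mm [22.15951068 -1.21158607 47.38172126]
```

```bash
sed -i 's/L=np.array.*yaw=np.radians(-5.0)/L=np.array([.6505,-.017,.225]);yaw=np.radians(-5.2)/' tgt.py; python3 tgt.py pink; python3 -m crank '[[20,0,45,0,-1],[42,0,85,0,-1],[60,0,108,0,-1],[68,0,116,0,-1],[70,0,118,0,-1],[70,0,118,0,-1]]'>/dev/null;python3 j.py;python3 tgt.py pink
```

```text
turn 0.004 shift mm [ 64.7  -0.9 119. ] T [ 0.5459 -0.0075  0.2093] off-square deg 0.08
standoff shift [ 1.  -1.3  0.9]
t 15.38 p [ 0.55   -0.009   0.2143] r 0.55 tilt 35.18 tiltaz -5.1 yaz -95.0 q [-0.096  0.071  2.079  0.011  0.378  1.553] F 3.4 w 0.0491 65.6
turn 0.003 shift mm [-6.5 -1.1  1.7] T [ 0.5458 -0.0075  0.2092] off-square deg 0.18
standoff shift [ -70.    -1.4 -116.5]
```

```bash
python3 -m crank '[[-6,-1,2,0,-1],[-6,-1,2,0,-1],[-6,-1,2,0,-1],[-6,-1,2,0,-1],[-6,-1,2,0,-1],[-6,-1,2,0,-1],[-6,-1,2,0,-1],[-6,-1,2,0,-1],[-6,-1,2,0,-1],[-6,-1,2,0,-1],[-6,-1,2,0,-1],[-6,-1,2,0,-1]]'>/dev/null;python3 j.py;python3 tgt.py pink;python3 - <<'E'
from h import *
c=bot.camera("scene");cv2.imwrite("pics/s2.png",cv2.convertScaleAbs(cv2.resize(c["color"][150:380,200:440],None,fx=2.5,fy=2.5),alpha=1.7))
E
```

```text
t 16.88 p [ 0.5466 -0.0077  0.2084] r 0.547 tilt 35.13 tiltaz -5.1 yaz -95.0 q [-0.093  0.075  2.094  0.007  0.36   1.56 ] F 3.5 w 0.049 65.7
turn 0.003 shift mm [-0.1 -0.1 -1.1] T [ 0.5459 -0.0075  0.2092] off-square deg 0.13
standoff shift [ -63.7   -0.4 -119.2]
```

View pics/s2.png

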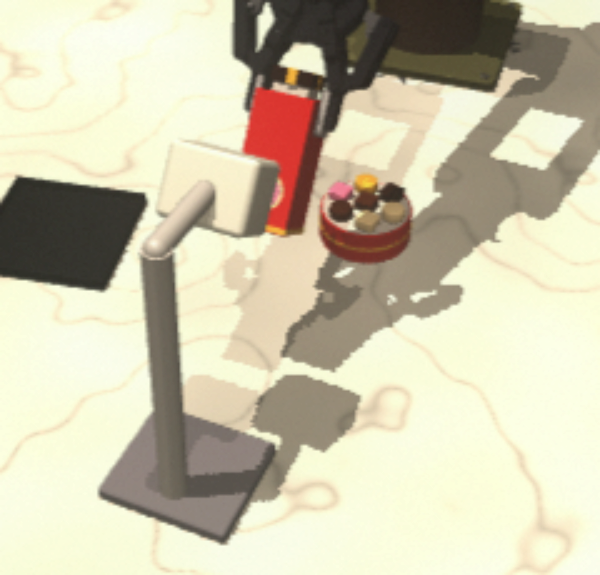

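Scene view: pink seal held facing the head, tilted, with clear gaps all round. Turning to gold next.

```bash
python3 -m crank '[[0,0,-1,-0.17,-1],[0,0,-1,-0.34,-1],[0,0,-1,-0.51,-1],[0,0,-1,-0.68,-1],[0,0,-1,-0.85,-1],[0,0,-1,-1.02,-1],[0,0,-1,-1.19,-1],[0,0,-1,-1.36,-1],[0,0,-1,-1.5,-1],[0,0,-1,-1.568,-1],[0,0,-1,-1.568,-1]]'>/dev/null;python3 j.py;python3 tgt.py gold
```

```text
t 18.3 p [ 0.546  -0.0076  0.2092] r 0.546 tilt 35.13 tiltaz -5.1 yaz -5.2 q [-0.093  0.073  2.093  0.007  0.362 -0.008] F 2.6 w 0.0489 65.7
turn -0.0 shift mm [ 0.1 -0.1 -0.1] T [ 0.5459 -0.0075  0.2092] off-square deg 0.13
standoff shift [   0.2  -63.8 -118.2]
```

```bash
python3 -m crank '[[0,0,0,0,-1],[0,0,0,0,-1],[0,0,0,0,-1],[0,0,0,0,-1],[0,0,0,0,-1],[0,0,0,0,-1],[0,0,0,0,-1],[0,0,0,0,-1],[0,0,0,0,-1],[0,0,0,0,-1],[0,0,0,0,-1]]'>/dev/null;python3 j.py;python3 -m crank '[[0,0,0,-0.17,-1],[0,0,0,-0.34,-1],[0,0,0,-0.51,-1],[0,0,0,-0.68,-1],[0,0,0,-0.85,-1],[0,0,0,-1.02,-1],[0,0,0,-1.19,-1],[0,0,0,-1.36,-1],[0,0,0,-1.5,-1],[0,0,0,-1.571,-1],[0,0,0,-1.571,-1]]'>/dev/null;python3 j.py;python3 tgt.py green
```

```text
t 19.68 p [ 0.546  -0.0076  0.2092] r 0.546 tilt 35.13 tiltaz -5.1 yaz -5.2 q [-0.093  0.073  2.093  0.007  0.362 -0.008] F 3.1 w 0.0488 65.7
t 21.05 p [ 0.546  -0.0076  0.2092] r 0.546 tilt 35.12 tiltaz -5.1 yaz 84.8 q [-0.093  0.073  2.093  0.007  0.362 -1.579] F 2.7 w 0.0492 65.7
turn -0.0 shift mm [ 0.1  0.1 -0.1] T [ 0.5459 -0.0075  0.2092] off-square deg 0.12
standoff shift [  63.7    0.2 -118.2]
```

```bash
python3 -m crank '[[0,0,0,0,-1],[0,0,0,0,-1],[0,0,0,0,-1],[0,0,0,0,-1],[0,0,0,0,-1],[0,0,0,0,-1],[0,0,0,0,-1],[0,0,0,0,-1],[0,0,0,0,-1],[0,0,0,0,-1],[0,0,0,0,-1]]'>/dev/null;python3 j.py;python3 tgt.py green
python3 -m crank '[[15,-5,-4,0,-1],[55,-20,-16,0,-1],[95,-35,-28,0,-1],[110,-40,-34,0,-1]]'>/dev/null;python3 j.py
python3 -m crank '[[65,0,0,0,-1]]'>/dev/null;python3 -m crank '[[65,0,0,0,-1]]'>/dev/null;python3 j.py
```

```text
t 22.43 p [ 0.546  -0.0076  0.2092] r 0.546 tilt 35.12 tiltaz -5.1 yaz 84.9 q [-0.093  0.073  2.093  0.007  0.362 -1.579] F 2.5 w 0.0489 65.7
turn 0.001 shift mm [ 0.1  0.1 -0.1] T [ 0.5459 -0.0075  0.2092] off-square deg 0.12
standoff shift [  63.7    0.2 -118.2]
t 22.93 p [ 0.4339 -0.0378  0.1757] r 0.436 tilt 34.93 tiltaz -5.0 yaz 84.9 q [-0.276 -0.031  2.328  0.421  0.265 -2.132] F 2.6 w 0.0489 65.8
t 23.18 p [ 0.3799 -0.0329  0.1808] r 0.381 tilt 30.32 tiltaz -5.2 yaz 84.8 q [-0.301 -0.132  2.326  0.25   0.44  -1.98 ] F 3.0 w 0.0493 65.8
```

```bash
for i in 1; do python3 -m crank '[[65,0,5,0,-1]]'>/dev/null;python3 -m crank '[[65,0,5,0,-1]]'>/dev/null;python3 j.py
python3 -m crank '[[65,0,10,0,-1]]'>/dev/null;python3 -m crank '[[65,0,10,0,-1]]'>/dev/null;python3 j.py; done
```

```text
t 23.43 p [ 0.3154 -0.0263  0.191 ] r 0.317 tilt 26.29 tiltaz -5.3 yaz 84.9 q [-0.355 -0.267  2.326  0.192  0.646 -1.964] F 1.8 w 0.0494 65.8
t 23.68 p [ 0.2378 -0.0183  0.2036] r 0.239 tilt 23.09 tiltaz -5.4 yaz 85.0 q [-0.521 -0.451  2.326  0.208  0.907 -2.103] F 2.0 w 0.0488 65.8
```

```bash
for i in 1; do python3 -m crank '[[44,0,50,0,-1]]'>/dev/null;python3 -m crank '[[44,0,50,0,-1]]'>/dev/null;python3 j.py
python3 -m crank '[[44,0,50,0,-1]]'>/dev/null;python3 -m crank '[[42,0,52,0,-1]]'>/dev/null;python3 j.py; done
```

```text
t 23.93 p [ 0.2277 -0.0169  0.1918] r 0.228 tilt 19.55 tiltaz -6.0 yaz 84.7 q [-0.454 -0.415  2.327  0.145  0.913 -2.003] F 3.2 w 0.049 65.7
t 24.18 p [ 0.2144 -0.013   0.1811] r 0.215 tilt 15.75 tiltaz -6.1 yaz 84.8 q [-0.399 -0.384  2.327  0.097  0.937 -1.926] F 3.0 w 0.0488 65.7
```

```bash
python3 -m crank '[[38,0,55,0,-1]]'>/dev/null;python3 -m crank '[[36,0,56,0,-1]]'>/dev/null;python3 j.py
python3 -m crank '[[34,0,57,0,-1]]'>/dev/null;python3 -m crank '[[32,0,58,0,-1]]'>/dev/null;python3 j.py
```

```text
t 24.43 p [ 0.2136 -0.0101  0.1679] r 0.214 tilt 12.24 tiltaz -7.1 yaz 84.8 q [-0.32  -0.318  2.327  0.052  0.924 -1.827] F 2.9 w 0.0491 65.7
t 24.68 p [ 0.2216 -0.0069  0.1498] r 0.222 tilt 8.68 tiltaz -9.2 yaz 84.7 q [-0.244 -0.222  2.327  0.016  0.885 -1.733] F 2.4 w 0.049 65.7
```

```bash
python3 -m crank '[[30,-22,52,0,-1]]'>/dev/null;python3 -m crank '[[30,-16,54,0,-1]]'>/dev/null;python3 j.py
python3 -m crank '[[34,-3,54,0,-1]]'>/dev/null;python3 j.py
```

```text
t 24.93 p [ 0.2266 -0.0511  0.1285] r 0.232 tilt 5.19 tiltaz -8.5 yaz 84.9 q [-0.448 -0.116  2.326  0.036  0.845 -1.953] F 2.9 w 0.0489 65.7
t 25.05 p [ 0.2283 -0.0609  0.1166] r 0.236 tilt 3.3 tiltaz -5.2 yaz 84.7 q [-0.475 -0.061  2.325  0.029  0.824 -1.973] F 2.3 w 0.0491 65.7
```

```bash
python3 -m crank '[[40,15,45,0,-1]]'>/dev/null;python3 j.py
python3 -m crank '[[40,8,30,0,-1]]'>/dev/null;python3 j.py
```

```text
t 25.18 p [ 0.2239 -0.0498  0.1126] r 0.229 tilt 1.42 tiltaz 4.6 yaz 84.6 q [-0.424 -0.044  2.325  0.016  0.839 -1.911] F 2.2 w 0.0492 65.7
t 25.3 p [ 0.209  -0.0422  0.1169] r 0.213 tilt 0.46 tiltaz 96.2 yaz 84.8 q [-0.411 -0.065  2.325  0.009  0.885 -1.896] F 2.5 w 0.049 65.7
```

```bash
python3 -m crank '[[0,0,-40,0,-1],[-15,-8,-83,0,-1],[-60,-36,-83,0,-1],[-112,-68,-83,0,-1],[-164,-100,-83,0,-1],[-216,-132,-83,0,-1],[-265,-162,-83,0,-1],[-300,-182,-83,0,-1],[-309,-188,-83,0,-1],[-309,-188,-83,0,-1],[-309,-188,-83,0,-1]]'>/dev/null;python3 j.py
python3 - <<'E'
from h import *
import pickle
c=bot.camera("wrist");pickle.dump(c,open("w3.pkl","wb"));cv2.imwrite("pics/w3.png",cv2.convertScaleAbs(c["color"],alpha=1.5))
E
```

```text
t 26.68 p [ 0.4973 -0.2568  0.1981] r 0.56 tilt 0.51 tiltaz 99.6 yaz 84.8 q [-0.557  0.316  1.583  0.007  1.249 -2.039] F 3.1 w 0.049 65.6
```

View pics/w3.png

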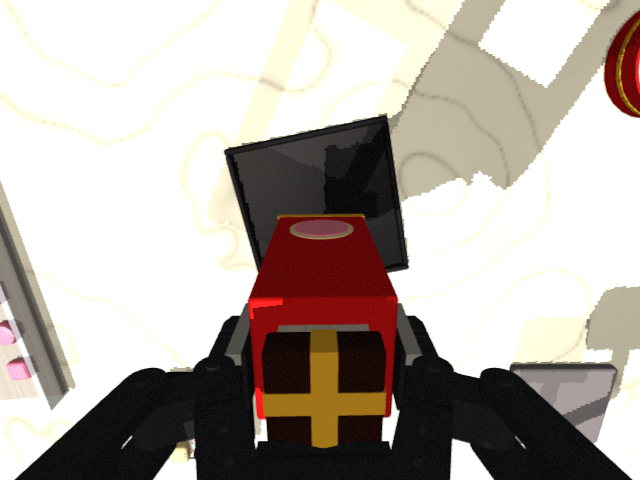

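Wrist view: carton over the tray. Rim corners are at about (226,150), (387,116) and (408,268).

```bash
python3 - <<'E'
from h import *
import pickle
c=pickle.load(open("w3.pkl","rb"));print(c["origin"])
w=cast(c,[(226,150),(387,116),(408,268)],.012);print(np.round(w,4),"centre",(w[0]+w[2])/2,np.linalg.norm(w[1]-w[0]),np.linalg.norm(w[2]-w[1]))
C=pickle.load(open("c0.pkl","rb"))["top"]
im=C["color"];m=((im.max(2)<75)*255).astype(np.uint8);m[:255]=0;m[335:]=0;m[:,:385]=0;m[:,465:]=0
cs,_=cv2.findContours(m,cv2.RETR_EXTERNAL,cv2.CHAIN_APPROX_NONE);k=max(cs,key=cv2.contourArea);b=cv2.approxPolyDP(k,8,True)[:,0];wb=cast(C,b,.012);print(b.tolist(),np.round(wb,4),wb.mean(0))
E
```

```text
[ 0.41487168 -0.25034541  0.34026743]
[[ 0.4399 -0.3318  0.012 ]
 [ 0.4251 -0.1962  0.012 ]
 [ 0.5618 -0.1817  0.012 ]] centre [ 0.50084284 -0.25672806  0.012     ] 0.13636929704187314 0.13750382243517711
[[445, 264], [395, 271], [403, 322], [454, 315]] [[ 0.5753 -0.3168  0.012 ]
 [ 0.5589 -0.183   0.012 ]
 [ 0.4234 -0.1991  0.012 ]
 [ 0.4395 -0.3337  0.012 ]] [ 0.49928303 -0.25814287  0.012     ]
```

```bash
python3 -m crank '[[-3,-1,10,0,-1],[-3,-1,45,0,-1],[-3,-1,80,0,-1],[-3,-1,100,0,-1],[-3,-1,109,0,-1],[-3,-1,109,0,-1],[-3,-1,109,0,-1]]'>/dev/null;python3 j.py
```

```text
t 27.6 p [ 0.5023 -0.259   0.0906] r 0.565 tilt 0.4 tiltaz 70.6 yaz 84.8 q [-0.555  0.435  1.707  0.008  1.002 -2.039] F 3.1 w 0.0492 65.6
```

```bash
python3 -m crank '[[2,2,1,0,-1],[2,2,2,0,-1],[2,2,3,0,-1],[2,2,4,0,-1],[2,2,5,0,-1],[2,2,5,0,-1]]'>/dev/null;python3 j.py;python3 -m crank '[[0,0,0.5,0,-1],[0,0,1,0,-1],[0,0,1,0,-1]]'>/dev/null;python3 j.py;python3 -c "
from workcell import bot
print(bot.get_obs()['ft_force'])"
```

```text
t 28.35 p [ 0.4998 -0.2563  0.0846] r 0.562 tilt 0.44 tiltaz 86.3 yaz 84.8 q [-0.554  0.439  1.719  0.008  0.988 -2.037] F 2.3 w 0.0489 65.8
t 28.73 p [ 0.5001 -0.2564  0.0845] r 0.562 tilt 0.42 tiltaz 79.2 yaz 84.8 q [-0.553  0.439  1.719  0.008  0.986 -2.037] F 4.9 w 0.0491 66.8
[-0.37201969  0.86497086  4.81900914]
```

```bash
python3 -m crank '[[0,0,0,0,-0.2],[0,0,0,0,0.2],[0,0,0,0,0.6],[0,0,0,0,1],[0,0,0,0,1],[0,0,0,0,1],[0,0,0,0,1]]'>/dev/null;python3 j.py
python3 - <<'E'
from h import *
c=bot.camera("wrist");h=cv2.cvtColor(c["color"],cv2.COLOR_BGR2HSV);P=cloud(c)
m=((h[...,0]<8)|(h[...,0]>172))&(h[...,1]>120)&(abs(P[...,2]-.115)<.005);q=P[m];print(len(q),np.median(q[:,2]),cv2.minAreaRect(q[:,:2].astype(np.float32)))
c=bot.camera("scene");cv2.imwrite("pics/s3.png",cv2.convertScaleAbs(cv2.resize(c["color"][130:330,150:400],None,fx=3,fy=3),alpha=1.7))
E
```

```text
t 29.6 p [ 0.4997 -0.2563  0.0835] r 0.562 tilt 0.44 tiltaz 87.0 yaz 84.8 q [-0.554  0.44   1.72   0.008  0.985 -2.037] F 0.3 w 0.0855 0.0
6775 0.11419620508770913 ((0.5015448927879333, -0.24792800843715668), (0.06865821033716202, 0.04993210732936859), 84.83454895019531)
```

View pics/s3.png

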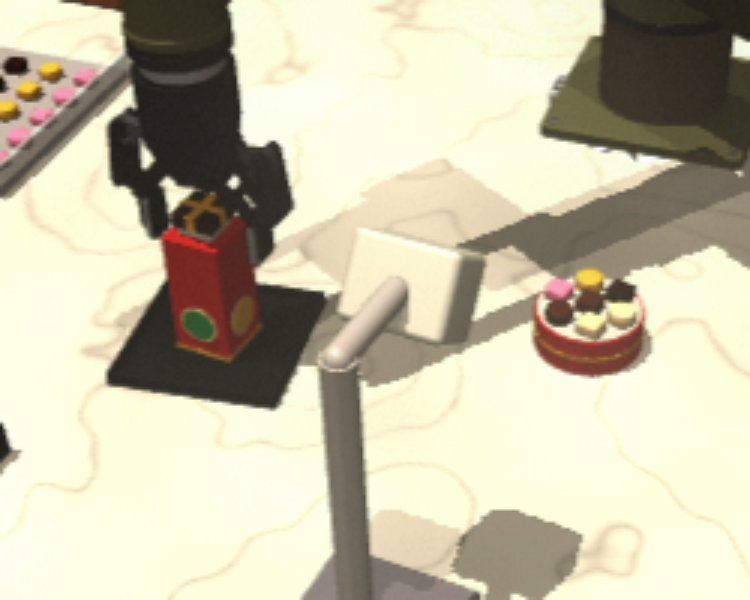

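Scene view: carton upright near the middle of the tray, released, green seal at (198,325). Lifting clear, closing the fingers, then pressing the lid.

```bash
python3 -m crank '[[0,0,-8,0,1],[0,0,-40,0,1],[0,0,-80,0,1],[0,0,-105,0,1],[0,0,-105,0,1]]'>/dev/null;python3 j.py
python3 - <<'E'
from h import *
c=bot.camera("wrist");h=cv2.cvtColor(c["color"],cv2.COLOR_BGR2HSV);P=cloud(c)
m=((h[...,0]<8)|(h[...,0]>172))&(h[...,1]>120)&(abs(P[...,2]-.115)<.003);q=P[m];print("body top",len(q),np.median(q[:,2]),cv2.minAreaRect(q[:,:2].astype(np.float32)))
g=cv2.inRange(h,(18,100,50),(36,255,255))>0;g&=(P[...,2]>.12)&(P[...,2]<.15);q=P[g];print("lid",len(q),np.median(q,axis=0),cv2.minAreaRect(q[:,:2].astype(np.float32)))
E
python3 -m crank '[[0,0,0,0,-1],[0,0,0,0,-1],[0,0,0,0,-1],[0,0,0,0,-1],[0,0,0,0,-1],[0,0,0,0,-1]]'>/dev/null;python3 j.py
```

```text
t 30.32 p [ 0.5013 -0.2581  0.1915] r 0.564 tilt 0.41 tiltaz 37.3 yaz 84.8 q [-0.555  0.323  1.59   0.007  1.226 -2.037] F 0.8 w 0.0855 0.0
body top 2360 0.11427549102654992 ((0.5015434622764587, -0.25708332657814026), (0.05011477321386337, 0.050096072256565094), 84.41913604736328)
lid 1660 [ 0.50126927 -0.2570683   0.134708  ] ((0.5016852021217346, -0.2571297287940979), (0.030723843723535538, 0.030968740582466125), 40.41925811767578)
t 31.12 p [ 0.4997 -0.2571  0.1886] r 0.562 tilt 0.44 tiltaz 86.4 yaz 84.8 q [-0.555  0.326  1.593  0.007  1.226 -2.037] F 1.0 w -0.0 0.0
```

```bash
python3 -m crank '[[-2,0,25,0,-1],[-2,0,42,0,-1],[-2,0,50,0,-1],[-2,0,52,0,-1],[-2,0,54,0,-1],[-2,0,56,0,-1],[-2,0,58,0,-1],[-2,0,60,0,-1],[-2,0,62,0,-1],[-2,0,62,0,-1]]'>/dev/null;python3 j.py
```

```text
t 32.38 p [ 0.5023 -0.2572  0.1279] r 0.564 tilt 0.39 tiltaz 70.6 yaz 84.8 q [-0.552  0.39   1.667  0.007  1.086 -2.035] F 6.4 w -0.0003 2.6
```

```bash
python3 -m crank '[[0,0,1,0,-1],[0,0,2,0,-1],[0,0,3,0,-1],[0,0,3,0,-1]]'>/dev/null;python3 j.py;python3 -m crank '[[0,0,1,0,-1],[0,0,2,0,-1],[0,0,2,0,-1]]'>/dev/null;python3 j.py
```

```text
t 32.88 p [ 0.5029 -0.2575  0.127 ] r 0.565 tilt 0.39 tiltaz 51.0 yaz 84.8 q [-0.552  0.391  1.668  0.008  1.082 -2.035] F 18.3 w -0.0002 9.0
t 33.25 p [ 0.5037 -0.2578  0.127 ] r 0.566 tilt 0.45 tiltaz 31.1 yaz 84.8 q [-0.552  0.39   1.669  0.008  1.079 -2.035] F 29.3 w 0.0001 14.4
```

```bash
python3 -m crank '[[0,0,-5,0,-1],[0,0,-40,0,-1],[0,0,-90,0,-1],[0,0,-120,0,-1],[0,0,-120,0,-1],[0,0,-120,0,-1]]'>/dev/null;python3 j.py
python3 - <<'E'
from h import *
c=bot.camera("wrist");h=cv2.cvtColor(c["color"],cv2.COLOR_BGR2HSV);P=cloud(c)
m=((h[...,0]<8)|(h[...,0]>172))&(h[...,1]>120)&(abs(P[...,2]-.115)<.003);q=P[m];print("body top",len(q),np.median(q[:,2]),cv2.minAreaRect(q[:,:2].astype(np.float32)))
g=cv2.inRange(h,(18,100,50),(36,255,255))>0;g&=(P[...,2]>.117)&(P[...,2]<.15);q=P[g];print("lid",len(q),np.median(q,axis=0))
t=bot.camera("top");a=__import__("pickle").load(open("c0.pkl","rb"))["top"]
d=cv2.absdiff(a["color"],t["color"]).max(2)
for n,(x0,y0,x1,y1) in dict(tin=(300,314,334,350),box=(455,195,494,232),jar=(165,213,197,246),scan=(315,165,357,228)).items(): print(n,(d[y0:y1,x0:x1]>60).mean())
E
```

```text
t 34.0 p [ 0.5011 -0.2573  0.2406] r 0.563 tilt 0.49 tiltaz 95.9 yaz 84.8 q [-0.554  0.286  1.513  0.007  1.348 -2.035] F 0.9 w -0.0004 0.0
body top 1762 0.11432423126403718 ((0.5017902255058289, -0.2570878565311432), (0.04998689144849777, 0.05060631409287453), 84.5630111694336)
lid 1034 [ 0.50121422 -0.25722189  0.12662758]
tin 0.0
box 0.02702702702702703
jar 0.0
scan 0.0
```

```bash
python3 -c "
from workcell import bot
print(bot.sign_off())"
```

```text
the job is handed in; nothing more can be done
None
```

The job is handed in at about 34 s of the 64 s allowed: I showed the pink, gold and green seals to the scanner in that order, set the carton upright within about 2 mm of the tray's centre, let go, then pressed the lid fully home, with the scanner and other sweets left where they were.

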